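# Snap a guide roller into its height-set stand

### The job

Take the guide roller off its grey rest and lower it into the blue yoke of the stand, one axle end in each slot, past the spring clips, until both ends sit fully home on the slot floors. The yoke is set to an unknown height, so go by feel: once it is home, bear down on the roller with about 15 N for a good half second to bed it evenly, but never load the stand with more than 30 N. Then let go, and leave the oiler, the star knob and the red screwdriver where they are.

Things in the scene. Friction and masses are not known exactly. Their poses are not given: they have to be found in the camera images.
- roller: Loose guide roller: black rubber tube, 36 mm diameter, 100 mm long, orange band near each end, on a steel axle 12 mm diameter, 160 mm long (30 mm bare at each end). 0.34 to 0.5 kg. Origin at its centre; y axis along the axle; may be spun to any angle about it. Either end may go in either slot. Grip the tube from above across its diameter.
- rest: Fixed grey rest that holds the roller at the start: 70 x 170 mm foot 10 mm thick, two V posts 12 mm thick at y = +-66 mm under the bare axle. Origin at the centre of the underside; the axle lies along its y axis, 50 mm above the origin; posts end 56 mm above it.
- stand: Fixed stand: grey base 80 (x) x 200 (y) x 10 mm, origin at the centre of its underside, z up; carries a blue yoke with two cheeks (54 x 12 mm, at y = +-66 mm, inner faces 120 mm apart). Yoke height is set anew each time and NOT reported, the same for both slots: with the roller home its centre is 55 to 79 mm above this origin, axle along the stand's y axis, at x = 0.
- seat_left (a joint): Brass button in the floor of the slot at the stand's +y side, light spring (under 1.5 N): 0 = up, jutting 3 mm above the floor, 0.003 m = pressed flush by an axle that lies home; the roller's own weight holds it down. It tells nothing of the load.
- seat_right (a joint): Brass button in the floor of the slot at the stand's -y side, light spring (under 1.5 N): 0 = up, jutting 3 mm above the floor, 0.003 m = pressed flush by an axle that lies home; the roller's own weight holds it down. It tells nothing of the load.
- oiler: Loose white dropper bottle with a red tip, 32 mm diameter, 105 mm high, upright; a bystander. Origin at the centre of its underside.
- star_knob: Loose black star knob, 32 x 31 x 27 mm; a bystander. Origin at the centre of its underside.
- screwdriver_hex: Loose screwdriver with a red handle, 28 x 185 x 27 mm, lying; a bystander. Origin at the middle of its underside.
- slot_left (a point): Point fixed to the stand (x 0, y +66, z 55 mm): axle centre in the +y slot when home with the yoke at its lowest; really 0 to 24 mm higher, unreported. The slot is 14 mm wide, open at the top; its mouth flares to about 27 mm in the top 10 mm and ends 29 mm above the home axle centre. The floor is rigid.
- slot_right (a point): The same point of the -y slot (y -66 mm). In each slot a sprung round nose juts 4 mm in from the -x side and stops the axle about 15 mm above home; the roller's weight does not pass it. Snapping through takes some 6 to 15 N of push in all; then the resistance fades, and the axle meets the rigid floor. The clips do not draw it down.
Mind the look-alikes: they are no part of the job. Leave any green look-alike of the roller alone.

How it is judged:
By the outcome, as a careful person would: the job done as asked, in the order asked, and still so for the second after the job is handed in, with the robot touching nothing.
It also fails if it takes over 56 s, if anything falls off the work surface, if the arm or the gripper's body presses on something with over 40 N, if the wrist force passes 120 N, or if a joint passes its speed limit or range.

### The arm

A 6-joint arm with a two-finger parallel gripper is mounted at the origin on a cart in front of the work surface, level with it; the furniture and walls round the work are solid. World frame = base frame: x ahead of the robot, y to its left, z up, the work surface at z = 0. Lengths are in m, angles in degrees, forces in N, time in s.
With the tool pointing down it reaches from about 0.25 to 0.725 m from the base axis. Payload 9.7 kg.
Tool frame: the origin (TCP) lies midway between the tips of the shut fingers; the grasp point (between the pads) lies 19 mm behind it (bot.pinch_z is the distance from the TCP to the grasp point, in m); z points along the fingers, y is the line along which they close (so a half turn about z gives the same grasp; the last joint's range is limited). The gripper opens to 85 mm and grips with 20 to 120 N. Pads are 22 mm wide; open, the fingers measure 114 mm over their backs; the gripper's body (76 mm by 85 mm) begins 54 mm behind the grasp point. The pads swing forward as they close: fully open they stand 13 mm farther back than shut.
Start: joints at [64.515, 4.979, 10.078, 95.1, 0, 90], TCP at [0.237, 0.496, 0.231] pointing down, gripper open.
Joint ranges: [-179.16, 179.16], [-48.56, 103.87], [-65.8, 70.77], [-126.05, 130.52], [-82.76, 87.17], [-180, 180]. Speed limits (degrees/s): [127.2, 127.2, 147.25, 180, 180, 180].

### API

Orientations are given as [roll, pitch, yaw] about the fixed x, y, z axes, in that order (R = Rz(yaw) Ry(pitch) Rx(roll)).
In Python, from workcell import sensors, camera, ticket, bot gives the robot as it stands.
- The arm moves only by the shell command python3 -m handwheel 'ROWS' [FORCE]. ROWS is a JSON object of lists of equal length, an entry for each row: "gripper": the opening, from -1 (shut) to 1 (fully open); "slide": the shift along the tool's x, y, z in mm, a list of three; "yaw": the turn about the tool's z in rad. A call has 1 to 8 rows; each row shifts and turns the commanded pose from where the row before left it, along the tool's axes as they then stand; what a row does not reach is not made up. A row lasts 1/12 s, in which the tool goes at most 41.7 mm and 7.16 degrees, less where a joint would pass 70% of its speed; a pose out of reach is approached as far as the arm can. A call is refused whole if a number of a shift passes 41.7 or a number of a turn 0.125, either way. A call with a gripper value outside its range is refused whole. The fingers move at their own pace and stop on an object; FORCE is the grip in N (left out, the last holds). Time passes only in rows, so rows that do not move let the fingers close. It gives the time, the measured TCP pose, the force, the opening and the grip force at its end, in the units of the state.
- sensors.get_obs(): the state, without advancing time (a new reading comes with each control period).
- camera(name): name is "scene" or "top"; returns a dict with "img" (480x640x3 uint8, red, green, blue), "fx", "fy", "cx", "cy" (pixels), "dist" ([k1, k2, p1, p2, k3] as OpenCV has them; the pictures are not rectified), "R" (3x3) and "t" (3): a world point X has camera coordinates R X + t. Camera axes: x right, y down, z forward; pixel columns grow to the right and rows downward; lengths in m; the calibration is good to about 2 mm. A picture is of the moment at which its call begins. There is no depth.
- ticket.job_done(): hands the job in; it is judged then, once.
The state is a dict: "time": time; "q": joint angles; "qd": joint speeds; "joint_efforts": joint torques, N m; "ee_pos": TCP position; "tcp_rot": TCP orientation; "wrist_force": force on the tool from outside, world axes, zero at the start; "torque": the same for the moment, N m; "opening": finger opening in m; "grasp_force": force on a finger pad.
Only numpy, scipy, OpenCV 4.12 (cv2) and the standard library are available. Lean on these libraries where they do the work, as an engineer would, in place of code of your own. Each camera call takes 0.05 s, during which the arm holds its last target. There are 200 camera calls.

## Working session

There is one attempt and no reset: what is moved stays moved. The work goes in short steps, Python scripts to look and compute and a shell command to move; the robot and the scene stay as the last step left them, time stands still between calls to the robot, and variables do not carry over. Pictures are saved under pics/ and viewed, at most 10 in all, crops included, and the job is handed in when it is done.

```bash
mkdir -p pics
python3 - <<'E'
from workcell import sensors,camera,bot
import cv2
print(sensors.get_obs(), bot.pinch_z)
for n in("scene","top"):
    c=camera(n); cv2.imwrite(f"pics/{n}0.png",c["img"][:,:,::-1]); print({k:v for k,v in c.items() if k!="img"})
E
```

```text
{'time': 0.0, 'q': array([ 6.45129524e+01,  5.00926955e+00,  1.00345544e+01,  9.50972398e+01,
       -3.07614267e-04,  9.00020890e+01]), 'qd': array([ 0.05432724, -0.07724228, -0.01045626,  0.04740401,  0.04054434,
        0.00283391]), 'joint_efforts': array([ 4.12483321e-03, -5.20397401e+01,  4.64795494e+01,  1.66510121e-02,
        2.16655280e-04, -1.48830929e-05]), 'ee_pos': array([0.2365783 , 0.49628187, 0.23060151]), 'tcp_rot': array([-1.79928045e+02,  3.10237537e-04,  1.54510864e+02]), 'wrist_force': array([ 0.00091387,  0.12551666, -0.0668045 ]), 'torque': array([-0.04651399,  0.01185342,  0.00771275]), 'grasp_force': 0.0, 'opening': 0.08535895289401424} 0.0187
{'fx': 537.2203064293058, 'fy': 537.2203064293058, 'cx': 320.831814904896, 'cy': 228.27363973491566, 'dist': array([-0.12968124,  0.        ,  0.        ,  0.        ,  0.        ]), 'R': array([[ 0.79295252, -0.60911387,  0.0143734 ],
       [-0.44801095, -0.5988902 , -0.66378967],
       [ 0.41293158,  0.51991425, -0.74778117]]), 't': array([-0.4159208 ,  0.263461  ,  0.76340571])}
{'fx': 515.5636831350824, 'fy': 515.5636831350824, 'cx': 327.02946574494644, 'cy': 247.82220546009341, 'dist': array([-0.09408121,  0.        ,  0.        ,  0.        ,  0.        ]), 'R': array([[ 0.02581757, -0.99962202,  0.00944783],
       [-0.98913325, -0.02691276, -0.1445376 ],
       [ 0.14473724, -0.00561355, -0.9894542 ]]), 't': array([-0.02044686,  0.5470594 ,  1.08156942])}
```

View pics/scene0.png

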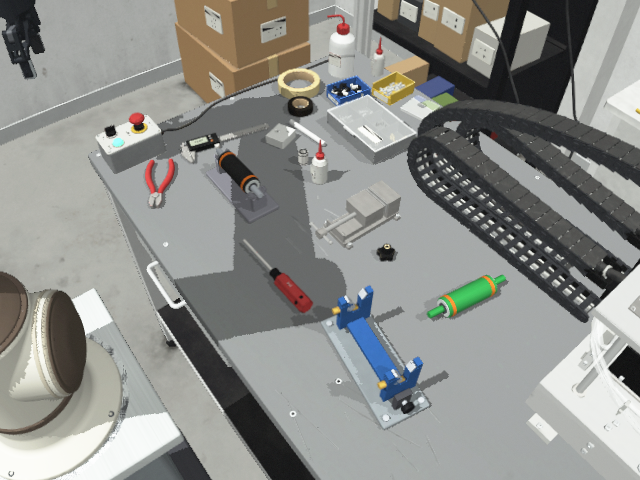

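View pics/top0.png

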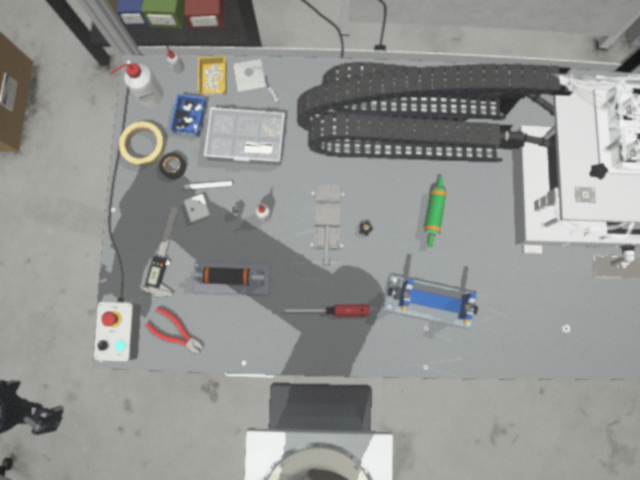

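The scene view shows the roller on its rest at (238,172), the stand at (375,355), the screwdriver at (280,280), the star knob at (387,252), the oiler at (319,165) and the green decoy at (468,296). In the top view the roller is at (226,276) and the stand at (433,300). Next I'll zoom in.

Run:
```python
import cv2,numpy as np
s=cv2.imread("pics/scene0.png");t=cv2.imread("pics/top0.png")
a=cv2.resize(t[262:337,380:485],(560,400)[:2] and None,fx=3.8,fy=3.8,interpolation=cv2.INTER_CUBIC) # 399x285
b=cv2.resize(t[250:305,185:280],None,fx=4.2,fy=4.2,interpolation=cv2.INTER_CUBIC)
c=cv2.resize(s[280:430,320:435],None,fx=3.4,fy=3.4,interpolation=cv2.INTER_CUBIC)
o=np.zeros((600,800,3),np.uint8)
o[:a.shape[0],:a.shape[1]]=a;o[300:300+b.shape[0],:b.shape[1]]=b;o[:c.shape[0],405:405+c.shape[1]]=c
cv2.imwrite("pics/crop1.png",o)
```

```text
(no output)
```

View pics/crop1.png

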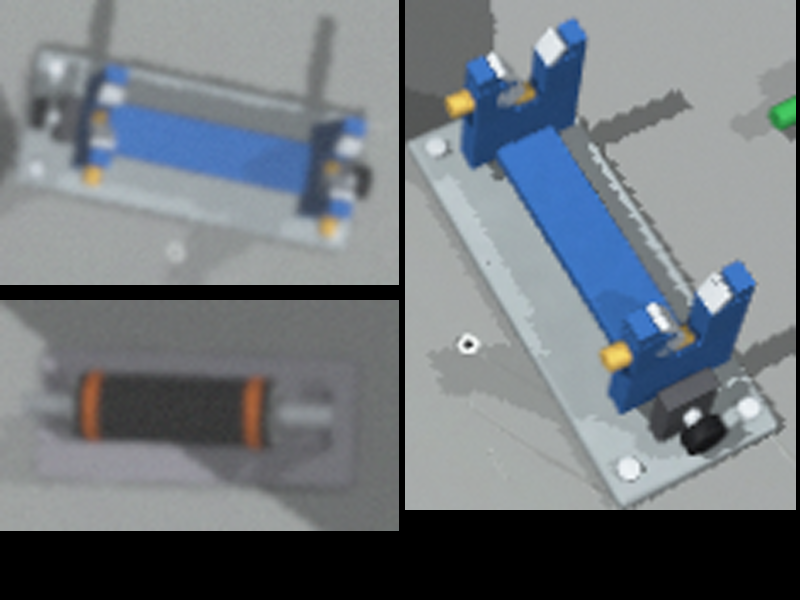

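The crop shows the base corners and the blue horn tops clearly. The brass clips are on the robot-facing side of the stand. I'll triangulate the horn tops, cast the base corners onto z=0.01, and get the roller from its silhouette.

```bash
cat > h.py <<'E'
import cv2,numpy as np
from workcell import sensors,camera,bot
def und(c,p):
    K=np.array([[c["fx"],0,c["cx"]],[0,c["fy"],c["cy"]],[0,0,1]]);return cv2.undistortPoints(np.array(p,float).reshape(-1,1,2),K,c["dist"])[:,0]
def rays(c,p):
    n=und(c,p);R=c["R"];return -R.T@c["t"],np.c_[n,np.ones(len(n))]@R
def plane(c,p,z):
    o,d=rays(c,p);return o+d*((z-o[2])/d[:,2])[:,None]
def tri(c1,p1,c2,p2):
    P=[np.c_[c["R"],c["t"]] for c in(c1,c2)]
    X=cv2.triangulatePoints(P[0],P[1],und(c1,p1).T,und(c2,p2).T);return (X[:3]/X[3]).T
E
python3 - <<'E'
from h import *
np.set_printoptions(precision=4,suppress=True)
T=camera("top");S=camera("scene")
tc=lambda a:np.array(a)/3.8+[380,262]-.4
sc=lambda a:(np.array(a)-[405,0])/3.4+[320,280]-.4
B=plane(T,tc([(40,45),(365,112),(345,248),(18,182)]),.01)
print("base",B,B.mean(0),np.linalg.norm(np.diff(B,axis=0),axis=1))
print("base scene L,B,R",plane(S,sc([(408,145),(620,507),(780,425)]),.01))
H=tri(T,tc([(115,75),(100,157),(353,127),(340,208)]),S,sc([(573,28),(480,68),(738,275),(645,320)]))
print("horns",H,H.mean(0))
def rect(c,box):
    x0,y0,x1,y1=box;h=cv2.cvtColor(c["img"],cv2.COLOR_RGB2HSV)[y0:y1,x0:x1]
    m=((h[...,2]<62)|((h[...,0]<18)&(h[...,1]>110))).astype(np.uint8)
    m=cv2.morphologyEx(m,cv2.MORPH_OPEN,np.ones((3,3),np.uint8))
    k=max(cv2.findContours(m,0,2)[0],key=cv2.contourArea);r=cv2.minAreaRect(k)
    o=((h[...,0]<18)&(h[...,1]>110)).astype(np.uint8)
    n,l,st,ce=cv2.connectedComponentsWithStats(o);b=[(ce[i]+[x0,y0]).tolist() for i in np.argsort(-st[1:,4])[:2]+1]
    return np.array(r[0])+[x0,y0],r,sorted(b)
ct,rt,bt=rect(T,(190,255,275,298));cs,rs,bs=rect(S,(205,140,270,205))
print(ct,rt,bt);print(cs,rs,bs)
print("roller tri",tri(T,ct,S,cs),"plane",plane(T,ct,.05),plane(S,cs,.05))
print("bands",tri(T,bt,S,bs),plane(T,bt,.06))
E
```

```text
base [[ 0.498  -0.1479  0.01  ]
 [ 0.4633 -0.3402  0.01  ]
 [ 0.3838 -0.3276  0.01  ]
 [ 0.4179 -0.1359  0.01  ]] [ 0.4408 -0.2379  0.01  ] [0.1955 0.0805 0.1947]
base scene L,B,R [[ 0.419  -0.1362  0.01  ]
 [ 0.3819 -0.3291  0.01  ]
 [ 0.4602 -0.3444  0.01  ]]
horns [[ 0.4747 -0.177   0.1037]
 [ 0.4301 -0.1689  0.1032]
 [ 0.4496 -0.3067  0.1021]
 [ 0.4063 -0.2989  0.1038]] [ 0.4402 -0.2379  0.1032]
[225.5 276. ] ((35.5, 21.0), (14.0, 31.0), 90.0) [[206.23076923076923, 274.4230769230769], [244.66101694915255, 276.4237288135593]]
[235.2946 168.8324] ((30.294597625732422, 28.83243179321289), (41.198387145996094, 18.60996437072754), 46.332218170166016) [[224.30434782608697, 156.8840579710145], [245.63513513513513, 180.2972972972973]]
roller tri [[0.4777 0.2088 0.0581]] plane [[0.479 0.21  0.05 ]] [[0.4811 0.2172 0.05  ]]
bands [[0.4789 0.2504 0.0591]
 [0.477  0.1681 0.0592]] [[0.4803 0.2495 0.06  ]
 [0.4784 0.1672 0.06  ]]
```

```bash
cat >> h.py <<'E'
from scipy.spatial.transform import Rotation as Ro
def go(x,y,z,yaw):
    o=sensors.get_obs();R=Ro.from_euler("xyz",o["tcp_rot"],degrees=True)
    d=(yaw-o["tcp_rot"][2]+180)%360-180
    print("t %.2f yawrad(tool) %.4f"%(o["time"],-np.radians(d)),"slide mm",np.round(1000*R.inv().apply(np.array([x,y,z])-o["ee_pos"]),1),
     "F",np.round(o["wrist_force"],1),"M",np.round(o["torque"],2),"pos",np.round(o["ee_pos"],4),np.round(o["tcp_rot"],2),"open %.4f grip %.0f"%(o["opening"],o["grasp_force"]))
E
python3 -m handwheel '{"gripper":[1,1,1,1,1,1,1,1],"slide":[[0,0,0],[0,0,0],[0,0,0],[0,0,0],[0,0,0],[0,0,0],[0,0,0],[0,0,0]],"yaw":[0.12,0.12,0.12,0.12,0.12,0.12,0.12,0.12]}' 80
python3 -c "
from h import *
go(.4785,.209,.15,88.7)"
```

```text
time: 0.87
ee_pos: [0.2366, 0.4964, 0.2311]
tcp_rot: [-180.0, 0.0, 99.2]
wrist_force: [-0.4, -0.7, 0.5]
opening: 0.0852
grasp_force: 0.0
t 0.87 yawrad(tool) 0.1828 slide mm [-322.3  193.    81.2] F [-0.4 -0.7  0.5] M [ 0.07 -0.   -0.01] pos [0.2366 0.4964 0.2311] [-1.7999e+02  2.0000e-02  9.9170e+01] open 0.0852 grip 0
```

```bash
python3 -m handwheel '{"gripper":[1,1,1,1,1,1,1,1],"slide":[[-32,19,5],[-35,21,5],[-35,21,5],[-35,21,5],[-35,21,10],[-35,21,10],[-35,21,10],[-30,18,5]],"yaw":[0,0,0,0,0,0,0,0]}'
python3 -c "
from h import *
go(.4785,.209,.13,88.7)"
```

```text
time: 1.53
ee_pos: [0.4425, 0.2536, 0.1753]
tcp_rot: [-179.9, 0.0, 99.5]
wrist_force: [-0.2, -0.5, 0.3]
opening: 0.0855
grasp_force: 0.0
t 1.53 yawrad(tool) 0.1882 slide mm [-49.9  28.2  45.3] F [-0.2 -0.5  0.3] M [ 0.03 -0.    0.  ] pos [0.4425 0.2536 0.1753] [-1.7995e+02  3.0000e-02  9.9480e+01] open 0.0855 grip 0
```

```bash
python3 -m handwheel '{"gripper":[1,1,1,1,1,1],"slide":[[-25,14,22],[-25,14,23],[0,0,0],[0,0,0],[0,0,0],[0,0,0]],"yaw":[0,0,0.09,0.09,0,0]}'
python3 -c "
from h import *
go(.4785,.209,.09,88.7)"
```

```text
time: 2.03
ee_pos: [0.4775, 0.2112, 0.1315]
tcp_rot: [-180.0, 0.0, 89.3]
wrist_force: [0.2, 0.2, 0.0]
opening: 0.0853
grasp_force: 0.0
t 2.03 yawrad(tool) 0.0112 slide mm [-2.2  1.  41.5] F [0.2 0.2 0. ] M [-0.01  0.05  0.02] pos [0.4775 0.2112 0.1315] [-179.99    0.     89.34] open 0.0853 grip 0
```

```bash
python3 -m handwheel '{"gripper":[1,1,1,1,1,1,1,1],"slide":[[-2,1,20],[0,0,25],[0,0,20],[0,0,15],[0,0,12],[0,0,8.5],[0,0,0],[0,0,0]],"yaw":[0.011,0,0,0,0,0,0,0]}'
python3 -c "
from h import *
go(.4785,.209,.031,88.7)
c=camera('scene');cv2.imwrite('pics/g1.png',cv2.resize(c['img'][100:250,150:350,::-1],None,fx=4,fy=4))"
```

```text
time: 2.7
ee_pos: [0.4786, 0.2095, 0.0314]
tcp_rot: [180.0, -0.0, 88.6]
wrist_force: [0.5, 0.6, 0.3]
opening: 0.0854
grasp_force: 0.0
t 2.70 yawrad(tool) -0.0012 slide mm [-0.5 -0.   0.4] F [0.5 0.6 0.3] M [-0.04  0.    0.02] pos [0.4786 0.2095 0.0314] [179.99  -0.    88.63] open 0.0854 grip 0
```

View pics/g1.png

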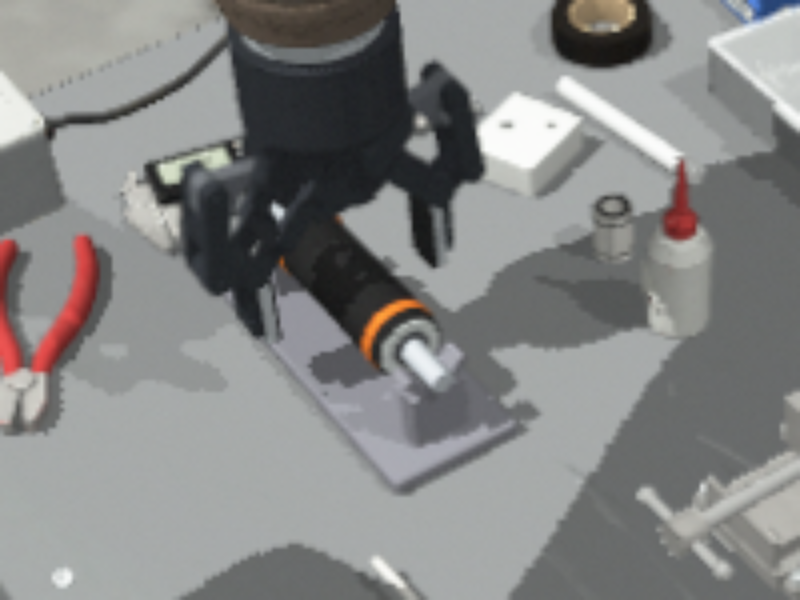

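The fingers straddle the tube near its middle (340,260 in the crop) and nothing else is touching. I'll close the gripper now.

```bash
python3 -m handwheel '{"gripper":[-1,-1,-1,-1,-1,-1,-1,-1],"slide":[[0,0,0],[0,0,0],[0,0,0],[0,0,0],[0,0,0],[0,0,0],[0,0,0],[0,0,0]],"yaw":[0,0,0,0,0,0,0,0]}' 80
python3 -c "
from h import *
go(.4785,.209,.031,88.7)"
```

```text
time: 3.42
ee_pos: [0.4803, 0.2095, 0.0321]
tcp_rot: [179.8, -0.0, 88.6]
wrist_force: [5.7, 0.3, 2.2]
opening: 0.034
grasp_force: 79.7
t 3.42 yawrad(tool) -0.0024 slide mm [-0.6 -1.8  1.1] F [5.7 0.3 2.2] M [-0.03 -1.22  0.18] pos [0.4803 0.2095 0.0321] [ 1.7978e+02 -5.0000e-02  8.8560e+01] open 0.0340 grip 80
```

```bash
python3 -m handwheel '{"gripper":[-1,-1,-1,-1,-1,-1,-1,-1],"slide":[[0,0,-5],[0,0,-15],[0,0,-20],[0,0,-20],[0,0,-20],[0,0,-20],[0,0,-18],[0,0,0]],"yaw":[0,0,0,0,0,0,0,0]}'
python3 -c "
from h import *
go(.4405,-.238,.15,79.6)"
```

```text
time: 4.08
ee_pos: [0.4795, 0.2097, 0.1525]
tcp_rot: [179.8, -0.1, 88.6]
wrist_force: [0.6, -0.3, -3.0]
opening: 0.0341
grasp_force: 80.1
t 4.08 yawrad(tool) 0.1566 slide mm [-448.5  -27.8    1.6] F [ 0.6 -0.3 -3. ] M [ 0.01 -0.05  0.02] pos [0.4795 0.2097 0.1525] [ 1.7978e+02 -1.1000e-01  8.8570e+01] open 0.0341 grip 80
```

```bash
python3 -m handwheel '{"gripper":[-1,-1,-1,-1,-1,-1,-1,-1],"slide":[[-25,-2,0],[-35,-2,0],[-35,-2,0],[-35,-2,0],[-35,-2,0],[-35,-2,0],[-35,-2,0],[-35,-2,0]],"yaw":[0,0,0,0,0,0,0,0]}'
python3 -m handwheel '{"gripper":[-1,-1,-1,-1,-1,-1,-1,-1],"slide":[[-35,-2,0],[-35,-2,0],[-35,-2,0],[-30,-2,0],[-20,-2,0],[0,0,0],[0,0,0],[0,0,0]],"yaw":[0,0,0,0,0,0.08,0.08,0]}'
python3 -c "
from h import *
go(.4405,-.238,.14,79.6)"
```

```text
time: 4.75
ee_pos: [0.4547, -0.0617, 0.1477]
tcp_rot: [-179.9, -0.0, 88.6]
wrist_force: [0.9, -1.1, -3.7]
opening: 0.034
grasp_force: 80.1
time: 5.42
ee_pos: [0.4412, -0.2152, 0.1475]
tcp_rot: [-179.9, -0.0, 79.1]
wrist_force: [-0.2, 0.2, -3.3]
opening: 0.0342
grasp_force: 80.2
t 5.42 yawrad(tool) -0.0081 slide mm [-22.5   3.7   7.4] F [-0.2  0.2 -3.3] M [-0.05  0.02  0.01] pos [ 0.4412 -0.2152  0.1475] [-1.7987e+02 -4.0000e-02  7.9130e+01] open 0.0342 grip 80
```

```bash
python3 -m handwheel '{"gripper":[-1,-1,-1,-1,-1,-1],"slide":[[-11,2,0],[-11,2,0],[0,0,5],[0,0,0],[0,0,0],[0,0,0]],"yaw":[-0.008,0,0,0,0,0]}'
python3 -c "
from h import *
go(.4405,-.238,.14,79.6)
o=np.zeros((600,800,3),np.uint8)
c=camera('scene');a=cv2.resize(c['img'][240:430,310:440,::-1],None,fx=3.1,fy=3.1,interpolation=2);o[:a.shape[0],:a.shape[1]]=a
c=camera('top');a=cv2.resize(c['img'][255:335,375:490,::-1],None,fx=3.3,fy=3.3,interpolation=2);o[:a.shape[0],410:410+a.shape[1]]=a
cv2.imwrite('pics/g2.png',o)"
```

```text
time: 5.92
ee_pos: [0.4418, -0.237, 0.1438]
tcp_rot: [-180.0, -0.0, 79.9]
wrist_force: [0.0, 1.0, -4.1]
opening: 0.0337
grasp_force: 80.2
t 5.92 yawrad(tool) 0.0051 slide mm [-1.2 -1.1  3.8] F [ 0.   1.  -4.1] M [ 0.04 -0.06 -0.01] pos [ 0.4418 -0.237   0.1438] [-1.7997e+02 -2.0000e-02  7.9890e+01] open 0.0337 grip 80
```

View pics/g2.png

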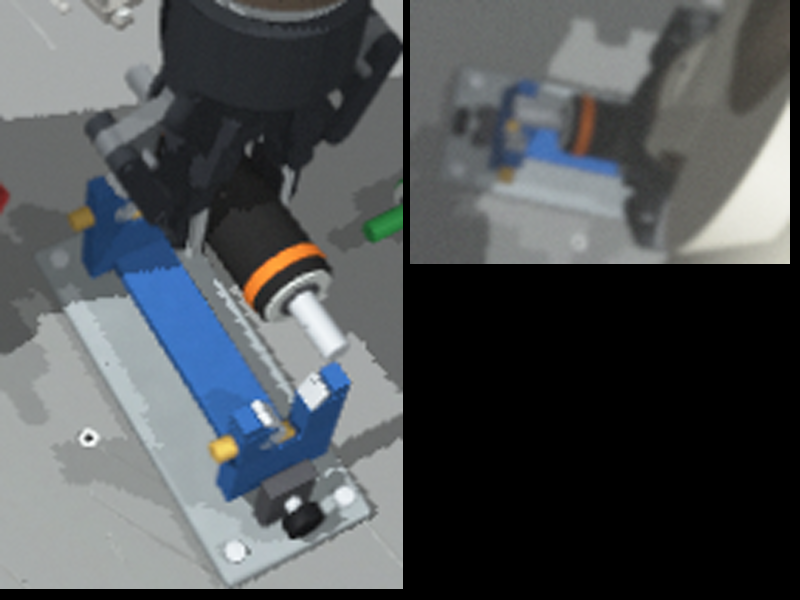

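```bash
python3 -c "
from h import *
S=camera('scene');T=camera('top')
print(plane(S,[[338/3.1+310-.3,345/3.1+240-.3]],.163),'exp .426 -.3167')
print(plane(T,[[105/3.3+375-.3,105/3.3+255-.3],[150/3.3+375-.3,113/3.3+255-.3]],.163),'exp .455 -.159')
go(.4405,-.238,.10,79.6)"
```

```text
[[ 0.43111336 -0.31603181  0.163     ]] exp .426 -.3167
[[ 0.45845538 -0.15981317  0.163     ]
 [ 0.45442779 -0.18620505  0.163     ]] exp .455 -.159
t 6.12 yawrad(tool) 0.0051 slide mm [-1.1 -1.3 44.2] F [ 0.3  0.1 -3.5] M [0.05 0.01 0.  ] pos [ 0.442  -0.2371  0.1442] [179.99   0.    79.89] open 0.0339 grip 80
```

```bash
python3 -m handwheel '{"gripper":[-1,-1,-1,-1,-1,-1],"slide":[[-1,-2.5,10],[0,0,15],[0,0,12],[0,0,8],[0,0,0],[0,0,0]],"yaw":[0.005,0,0,0,0,0]}'
python3 -c "
from h import *
go(.4405,-.238,.055,79.6)
c=camera('scene');cv2.imwrite('pics/g3.png',cv2.resize(c['img'][280:430,310:440,::-1],None,fx=4,fy=4,interpolation=2))"
```

```text
time: 6.62
ee_pos: [0.4389, -0.2377, 0.0986]
tcp_rot: [-179.9, -0.0, 79.6]
wrist_force: [0.4, 0.1, -3.0]
opening: 0.0339
grasp_force: 80.2
t 6.62 yawrad(tool) -0.0005 slide mm [-0.   1.6 43.6] F [ 0.4  0.1 -3. ] M [-0.08  0.04 -0.01] pos [ 0.4389 -0.2377  0.0986] [-1.7994e+02 -2.0000e-02  7.9570e+01] open 0.0339 grip 80
```

View pics/g3.png

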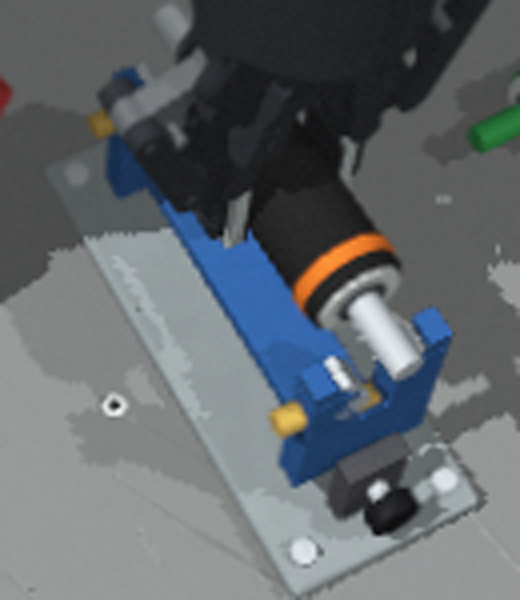

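```bash
python3 -m handwheel '{"gripper":[-1,-1,-1,-1,-1,-1],"slide":[[0,0,3],[0,0,3],[0,0,3],[0,0,3],[0,0,0],[0,0,0]],"yaw":[0,0,0,0,0,0]}'
python3 -c "
from h import *
go(.4389,-.2377,.055,79.6)"
```

```text
time: 7.17
ee_pos: [0.4391, -0.2378, 0.0868]
tcp_rot: [-180.0, -0.0, 79.6]
wrist_force: [0.2, -0.6, -3.8]
opening: 0.0336
grasp_force: 80.2
t 7.17 yawrad(tool) -0.0004 slide mm [ 0.1 -0.2 31.8] F [ 0.2 -0.6 -3.8] M [ 0.01 -0.01 -0.02] pos [ 0.4391 -0.2378  0.0868] [-1.7998e+02 -1.0000e-02  7.9570e+01] open 0.0336 grip 80
```

```bash
python3 -m handwheel '{"gripper":[-1,-1,-1,-1,-1,-1],"slide":[[0,0,2],[0,0,2],[0,0,2],[0,0,2],[0,0,0],[0,0,0]],"yaw":[0,0,0,0,0,0]}'
python3 -c "
from h import *
go(.4389,-.2377,.055,79.6)"
```

```text
time: 7.67
ee_pos: [0.4392, -0.2378, 0.0789]
tcp_rot: [-180.0, -0.0, 79.6]
wrist_force: [-0.2, -0.2, -2.5]
opening: 0.034
grasp_force: 80.2
t 7.67 yawrad(tool) -0.0005 slide mm [ 0.1 -0.3 23.9] F [-0.2 -0.2 -2.5] M [0.01 0.01 0.03] pos [ 0.4392 -0.2378  0.0789] [-179.99   -0.     79.57] open 0.0340 grip 80
```

```bash
python3 -m handwheel '{"gripper":[-1,-1,-1,-1,-1,-1],"slide":[[0,0,1.5],[0,0,1.5],[0,0,1.5],[0,0,0],[0,0,0],[0,0,0]],"yaw":[0,0,0,0,0,0]}'
python3 -c "
from h import *
go(.4389,-.2377,.055,79.6)"
```

```text
time: 8.17
ee_pos: [0.4397, -0.2381, 0.0748]
tcp_rot: [179.9, 0.0, 79.6]
wrist_force: [5.1, -1.8, -3.1]
opening: 0.0338
grasp_force: 80.1
t 8.17 yawrad(tool) -0.0006 slide mm [ 0.2 -0.9 19.8] F [ 5.1 -1.8 -3.1] M [-0.11 -0.95 -0.33] pos [ 0.4397 -0.2381  0.0748] [1.7993e+02 1.0000e-02 7.9560e+01] open 0.0338 grip 80
```

```bash
python3 -m handwheel '{"gripper":[-1,-1,-1,-1,-1],"slide":[[0,1.5,0],[0,0,0],[0,0,1],[0,0,0],[0,0,0]],"yaw":[0,0,0,0,0]}'
python3 -c "
from h import *
go(.4389,-.2377,.055,79.6)"
```

```text
time: 8.58
ee_pos: [0.4401, -0.238, 0.0732]
tcp_rot: [-179.9, -0.0, 79.6]
wrist_force: [-5.3, 0.2, -2.2]
opening: 0.0339
grasp_force: 80.3
t 8.58 yawrad(tool) -0.0007 slide mm [ 0.1 -1.2 18.2] F [-5.3  0.2 -2.2] M [ 0.05  0.87 -0.47] pos [ 0.4401 -0.238   0.0732] [-179.92   -0.     79.56] open 0.0339 grip 80
```

```bash
python3 -m handwheel '{"gripper":[-1,-1,-1,-1],"slide":[[0,-0.8,0],[0,0,0],[0,0,0],[0,0,0]],"yaw":[0.012,0,0,0]}'
python3 -c "
from h import *
go(.4389,-.2377,.055,79.6)"
```

```text
time: 8.92
ee_pos: [0.4402, -0.238, 0.0736]
tcp_rot: [180.0, -0.0, 78.9]
wrist_force: [0.3, 0.1, -3.3]
opening: 0.034
grasp_force: 80.2
t 8.92 yawrad(tool) -0.0122 slide mm [ 0.  -1.3 18.6] F [ 0.3  0.1 -3.3] M [-0.01 -0.04 -0.02] pos [ 0.4402 -0.238   0.0736] [179.97  -0.    78.9 ] open 0.0340 grip 80
```

```bash
python3 -m handwheel '{"gripper":[-1,-1,-1,-1,-1],"slide":[[0,0,1],[0,0,1],[0,0,1],[0,0,0],[0,0,0]],"yaw":[0,0,0,0,0]}'
python3 -c "
from h import *
go(.4402,-.238,.055,78.9)"
```

```text
time: 9.33
ee_pos: [0.4405, -0.2382, 0.071]
tcp_rot: [179.9, 0.0, 78.9]
wrist_force: [2.8, -0.8, -1.4]
opening: 0.0342
grasp_force: 80.6
t 9.33 yawrad(tool) -0.0001 slide mm [ 0.1 -0.4 16. ] F [ 2.8 -0.8 -1.4] M [ 0.   -0.63 -0.06] pos [ 0.4405 -0.2382  0.071 ] [1.7992e+02 1.0000e-02 7.8890e+01] open 0.0342 grip 81
```

```bash
python3 -m handwheel '{"gripper":[-1,-1,-1,-1],"slide":[[0,0,1],[0,0,1],[0,0,0],[0,0,0]],"yaw":[0,0,0,0]}'
python3 -m handwheel '{"gripper":[-1,-1,-1,-1],"slide":[[0,0,1],[0,0,0],[0,0,0],[0,0,0]],"yaw":[0,0,0,0]}'
python3 -c "
from h import *
go(.4402,-.238,.055,78.9)"
```

```text
time: 9.67
ee_pos: [0.4405, -0.2383, 0.0689]
tcp_rot: [179.9, 0.0, 78.9]
wrist_force: [5.4, -1.1, 2.5]
opening: 0.034
grasp_force: 80.8
time: 10.0
ee_pos: [0.4404, -0.2382, 0.0676]
tcp_rot: [179.9, 0.0, 78.9]
wrist_force: [6.7, -1.3, 1.4]
opening: 0.0339
grasp_force: 80.8
t 10.00 yawrad(tool) -0.0001 slide mm [ 0.2 -0.2 12.6] F [ 6.7 -1.3  1.4] M [-0.28 -1.16  0.03] pos [ 0.4404 -0.2382  0.0676] [1.7994e+02 2.0000e-02 7.8900e+01] open 0.0339 grip 81
```

```bash
for i in 1; do :; done
python3 -m handwheel '{"gripper":[-1,-1,-1,-1],"slide":[[0,0,1],[0,0,1],[0,0,0],[0,0,0]],"yaw":[0,0,0,0]}'
python3 -m handwheel '{"gripper":[-1,-1,-1,-1],"slide":[[0,0,1],[0,0,1],[0,0,0],[0,0,0]],"yaw":[0,0,0,0]}'
python3 -c "
from h import *
go(.4402,-.238,.055,78.9)"
```

```text
time: 10.33
ee_pos: [0.4404, -0.2381, 0.0654]
tcp_rot: [180.0, 0.0, 78.9]
wrist_force: [6.0, -1.0, -1.7]
opening: 0.034
grasp_force: 80.7
time: 10.67
ee_pos: [0.4402, -0.2381, 0.0631]
tcp_rot: [180.0, -0.0, 78.9]
wrist_force: [7.0, -2.3, -1.5]
opening: 0.0338
grasp_force: 80.6
t 10.67 yawrad(tool) -0.0001 slide mm [ 0.1 -0.   8.1] F [ 7.  -2.3 -1.5] M [-0.27 -1.3   0.01] pos [ 0.4402 -0.2381  0.0631] [ 1.7998e+02 -1.0000e-02  7.8900e+01] open 0.0338 grip 81
```

```bash
python3 -m handwheel '{"gripper":[-1,-1,-1,-1],"slide":[[0,0.3,1],[0,0,1],[0,0,1],[0,0,0]],"yaw":[0,0,0,0]}'
python3 -m handwheel '{"gripper":[-1,-1,-1],"slide":[[0,0,1],[0,0,0],[0,0,0]],"yaw":[0,0,0]}'
python3 -m handwheel '{"gripper":[-1,-1,-1],"slide":[[0,0,1],[0,0,0],[0,0,0]],"yaw":[0,0,0]}'
python3 -c "
from h import *
go(.4402,-.238,.055,78.9)"
```

```text
time: 11.0
ee_pos: [0.4402, -0.2379, 0.0597]
tcp_rot: [-180.0, -0.0, 78.9]
wrist_force: [7.4, -2.3, -4.6]
opening: 0.034
grasp_force: 80.5
time: 11.25
ee_pos: [0.4401, -0.2379, 0.0586]
tcp_rot: [-180.0, -0.0, 78.9]
wrist_force: [5.6, -0.9, -4.5]
opening: 0.0342
grasp_force: 80.4
time: 11.5
ee_pos: [0.44, -0.2379, 0.0576]
tcp_rot: [-179.9, -0.0, 78.9]
wrist_force: [5.2, -2.2, -4.8]
opening: 0.034
grasp_force: 80.4
t 11.50 yawrad(tool) -0.0001 slide mm [-0.1  0.2  2.6] F [ 5.2 -2.2 -4.8] M [-0.3  -1.15 -0.01] pos [ 0.44   -0.2379  0.0576] [-1.7995e+02 -3.0000e-02  7.8890e+01] open 0.0340 grip 80
```

```bash
python3 -m handwheel '{"gripper":[-1,-1,-1],"slide":[[0,0.8,1],[0,0,0],[0,0,0]],"yaw":[0,0,0]}'
python3 -m handwheel '{"gripper":[-1,-1,-1],"slide":[[0,0,1],[0,0,0],[0,0,0]],"yaw":[0,0,0]}'
python3 -m handwheel '{"gripper":[-1,-1,-1],"slide":[[0,0,1],[0,0,0],[0,0,0]],"yaw":[0,0,0]}'
python3 -c "
from h import *
go(.4402,-.238,.055,78.9)"
```

```text
time: 11.75
ee_pos: [0.4404, -0.2379, 0.0568]
tcp_rot: [-179.9, -0.0, 78.9]
wrist_force: [2.9, 0.4, -4.7]
opening: 0.034
grasp_force: 80.4
time: 12.0
ee_pos: [0.4405, -0.238, 0.0562]
tcp_rot: [-179.9, -0.0, 78.9]
wrist_force: [-0.7, 0.7, -4.2]
opening: 0.0342
grasp_force: 80.4
time: 12.25
ee_pos: [0.4406, -0.2381, 0.0559]
tcp_rot: [-180.0, -0.0, 78.9]
wrist_force: [-4.3, 2.1, 5.2]
opening: 0.034
grasp_force: 81.2
t 12.25 yawrad(tool) -0.0003 slide mm [-0.  -0.4  0.9] F [-4.3  2.1  5.2] M [ 0.45  0.92 -0.04] pos [ 0.4406 -0.2381  0.0559] [-179.97   -0.     78.88] open 0.0340 grip 81
```

```bash
python3 -m handwheel '{"gripper":[-1,-1,-1],"slide":[[0,-0.6,0.5],[0,0,0],[0,0,0]],"yaw":[0,0,0]}'
python3 -c "
from h import *
go(.4402,-.238,.055,78.9)"
```

```text
time: 12.5
ee_pos: [0.4406, -0.2381, 0.0558]
tcp_rot: [180.0, -0.0, 78.9]
wrist_force: [-3.4, 1.7, 7.1]
opening: 0.0339
grasp_force: 81.3
t 12.50 yawrad(tool) -0.0003 slide mm [-0.  -0.4  0.8] F [-3.4  1.7  7.1] M [ 0.58  0.61 -0.11] pos [ 0.4406 -0.2381  0.0558] [179.95  -0.    78.88] open 0.0339 grip 81
```

```bash
python3 -m handwheel '{"gripper":[-1,-1,-1],"slide":[[0,-0.4,0.5],[0,0,0],[0,0,0]],"yaw":[0,0,0]}'
python3 -m handwheel '{"gripper":[-1,-1,-1],"slide":[[0,0,0.4],[0,0,0],[0,0,0]],"yaw":[0,0,0]}'
python3 -c "
from h import *
go(.4402,-.238,.055,78.9)"
```

```text
time: 12.75
ee_pos: [0.4406, -0.2381, 0.0558]
tcp_rot: [179.9, 0.0, 78.9]
wrist_force: [-3.3, 3.4, 9.5]
opening: 0.0338
grasp_force: 81.6
time: 13.0
ee_pos: [0.4406, -0.2381, 0.0558]
tcp_rot: [179.9, 0.0, 78.9]
wrist_force: [-3.4, 3.9, 12.7]
opening: 0.0341
grasp_force: 82.0
t 13.00 yawrad(tool) -0.0002 slide mm [ 0.  -0.4  0.8] F [-3.4  3.9 12.7] M [ 0.75  0.77 -0.16] pos [ 0.4406 -0.2381  0.0558] [1.7988e+02 1.0000e-02 7.8890e+01] open 0.0341 grip 82
```

```bash
python3 -m handwheel '{"gripper":[-1,-1,-1,-1,-1,-1],"slide":[[0,0,0.2],[0,0,0],[0,0,0],[0,0,0],[0,0,0],[0,0,0]],"yaw":[0,0,0,0,0,0]}'
python3 -m handwheel '{"gripper":[-1,-1,-1,-1,-1,-1],"slide":[[0,0,0],[0,0,0],[0,0,0],[0,0,0],[0,0,0],[0,0,0]],"yaw":[0,0,0,0,0,0]}'
python3 -c "
from h import *
go(.4402,-.238,.055,78.9)
c=camera('scene');cv2.imwrite('pics/g4.png',cv2.resize(c['img'][280:430,310:440,::-1],None,fx=4,fy=4,interpolation=2))"
```

```text
time: 13.5
ee_pos: [0.4406, -0.2381, 0.0558]
tcp_rot: [179.9, 0.0, 78.9]
wrist_force: [-4.0, 3.9, 15.1]
opening: 0.034
grasp_force: 82.0
time: 14.0
ee_pos: [0.4406, -0.2381, 0.0558]
tcp_rot: [179.9, 0.0, 78.9]
wrist_force: [-4.1, 4.5, 13.7]
opening: 0.034
grasp_force: 82.0
t 14.00 yawrad(tool) -0.0001 slide mm [ 0.  -0.4  0.7] F [-4.1  4.5 13.7] M [ 0.81  0.88 -0.17] pos [ 0.4406 -0.2381  0.0558] [1.7988e+02 1.0000e-02 7.8890e+01] open 0.0340 grip 82
```

View pics/g4.png

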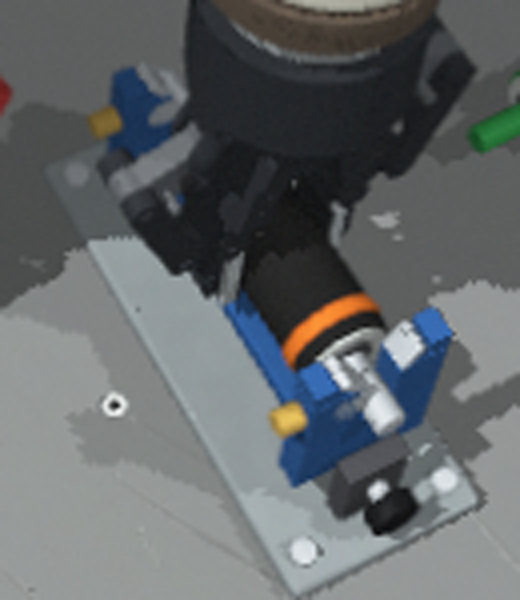

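The right axle end sits deep in its slot at (380,405). The hard stop is at the height vision predicted. I'll take the load off and release.

```bash
python3 -m handwheel '{"gripper":[-1,-1,-1],"slide":[[0,-0.4,-0.8],[0,0,-0.8],[0,0,0]],"yaw":[0,0,0]}'
python3 -m handwheel '{"gripper":[1,1,1,1,1,1,1,1],"slide":[[0,0,0],[0,0,0],[0,0,0],[0,0,0],[0,0,0],[0,0,0],[0,0,0],[0,0,0]],"yaw":[0,0,0,0,0,0,0,0]}' 80
python3 -c "
from h import *
go(.4402,-.238,.055,78.9)"
```

```text
time: 14.3
ee_pos: [0.4404, -0.2381, 0.0559]
tcp_rot: [179.9, 0.0, 78.9]
wrist_force: [3.6, 0.7, 2.8]
opening: 0.034
grasp_force: 80.7
time: 14.97
ee_pos: [0.4396, -0.238, 0.0555]
tcp_rot: [-180.0, -0.0, 78.9]
wrist_force: [-0.8, 0.2, 0.4]
opening: 0.0857
grasp_force: 0.0
t 14.97 yawrad(tool) -0.0003 slide mm [0.1 0.6 0.5] F [-0.8  0.2  0.4] M [-0.02 -0.01 -0.06] pos [ 0.4396 -0.238   0.0555] [-180.     -0.     78.88] open 0.0857 grip 0
```

```bash
python3 -m handwheel '{"gripper":[1,1,1,1,1,1,1,1],"slide":[[0,0,-5],[0,0,-15],[0,0,-25],[0,0,-30],[0,0,-30],[0,0,-30],[0,0,-25],[0,0,0]],"yaw":[0,0,0,0,0,0,0,0]}'
python3 -m handwheel '{"gripper":[1,1,1,1,1,1,1,1],"slide":[[25,0,0],[35,0,0],[35,0,0],[35,0,0],[35,0,0],[25,0,0],[0,0,0],[0,0,0]],"yaw":[0,0,0,0,0,0,0,0]}'
python3 - <<'E'
from h import *
go(.44,-.238,.1,79)
o=np.zeros((600,800,3),np.uint8)
c=camera('scene');a=cv2.resize(c['img'][280:430,310:440,::-1],None,fx=3.1,fy=3.1,interpolation=2);o[:a.shape[0],:a.shape[1]]=a
c=camera('top');a=cv2.resize(c['img'][255:335,375:490,::-1],None,fx=3.3,fy=3.3,interpolation=2);o[:a.shape[0],410:410+a.shape[1]]=a
a=cv2.resize(c['img'][150:350,180:500,::-1],None,fx=1.2,fy=1.2);o[300:300+a.shape[0],410:410+a.shape[1]]=a
cv2.imwrite('pics/g5.png',o)
E
```

```text
time: 15.63
ee_pos: [0.4409, -0.2387, 0.2213]
tcp_rot: [179.6, 0.1, 78.9]
wrist_force: [0.8, -0.1, -0.7]
opening: 0.0854
grasp_force: 0.0
time: 16.3
ee_pos: [0.4763, -0.0505, 0.2155]
tcp_rot: [-180.0, 0.0, 79.0]
wrist_force: [0.1, -0.8, -0.5]
opening: 0.0856
grasp_force: 0.0
t 16.30 yawrad(tool) 0.0007 slide mm [-191.     0.   115.6] F [ 0.1 -0.8 -0.5] M [-0.02  0.05 -0.05] pos [ 0.4763 -0.0505  0.2155] [-1.800e+02  1.000e-02  7.904e+01] open 0.0856 grip 0
```

View pics/g5.png

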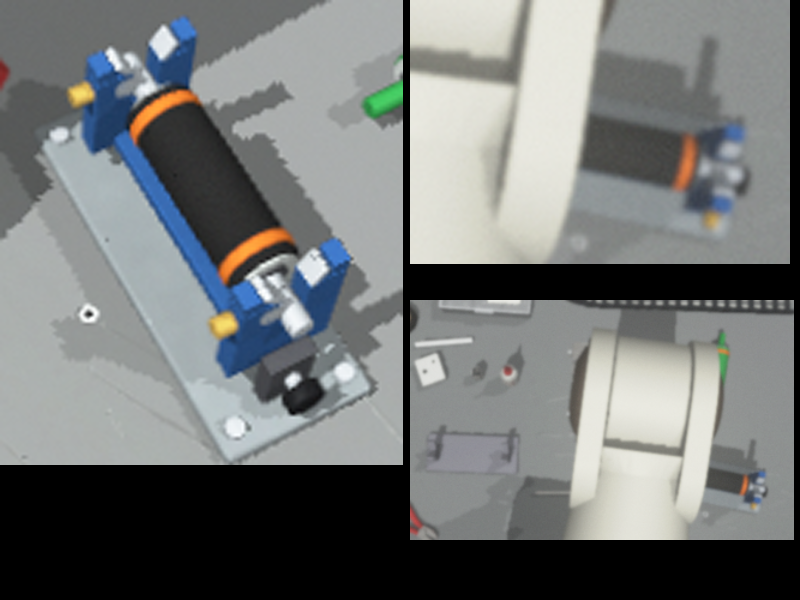

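Run:
```python
from h import *
S=camera('scene');h=cv2.cvtColor(S['img'],cv2.COLOR_RGB2HSV)
m=(h[...,0]>=5)&(h[...,0]<16)&(h[...,1]>170)&(h[...,2]>150)
n,l,st,ce=cv2.connectedComponentsWithStats(m.astype(np.uint8))
for i in range(1,n):
    if st[i,4]>30 and 310<ce[i][0]<440 and 280<ce[i][1]<430:
        X=plane(S,[ce[i]],.075+.013)[0];d=X[:2]-[.4405,-.238];a=np.radians(90-11);u=np.array([np.cos(a),np.sin(a)])
        print(ce[i],st[i,4],X,"along",d@u,"across",d@[u[1],-u[0]])
```

```text
[361.         314.84705882] 85 [ 0.44341586 -0.19929286  0.088     ] along 0.03855235467525906 across -0.004523383733010078
[390.66346154 360.125     ] 104 [ 0.42855075 -0.2800295   0.088     ] along -0.04353732455693008 across -0.0037100983304811314
```

```bash
python3 -c "
from workcell import ticket
print(ticket.job_done())"
```

```text
the job is handed in; nothing more can be done
None
```

The roller is in the yoke, past both clips and level on the slot floors. I bore down on it with about 14–15 N for over half a second, never reading more than about 15 N at the wrist, then let go, backed the arm away and handed the job in at about 16 s. I didn't touch the oiler, knob or screwdriver, and I got no verdict back.

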